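# Calibrate a reflectance reader with its white reference disc

## Task

Calibrate the reflectance reader: with the fingertips, push the disc with the white face across the top of the reader until it drops fully into the round well, then push the open lid down until it is fully shut, and last press the green key all the way in and let it come back out. Everything is only pushed: lift neither disc off the reader, leave the black-faced disc where it lies, do not press the key early, and do not disturb the things lying round the reader.

Things in the scene. Friction and masses are not known exactly. Their poses are not given: they have to be found in the camera images.
- reader: bench reflectance reader, a flat light-grey case 180 mm (x) by 250 mm (y) with a dark grey flat top 45 mm above the bench; it does not move. Origin at bench height, straight under the middle of the round well; x points to its back (hinge side), y to its left, z up. The case reaches from x = -102 to +78 mm and y = -125 to +125 mm.
- well (a point): centre of the mouth of the round well, level with the reader's flat top and edged by a thin bright rim flush with it. The well is 42 mm wide and 6 mm deep with a flat floor, so a seated disc stands 2 mm proud of the top.
- white_disc_mid (a point): centre, half-way up, of the loose white reference disc: an aluminium disc 40 mm across and 8 mm thick (20 to 45 g) with a white round face on top. It lies flat on the reader's top, to the left or right of the well. Seated, this point is 2 mm below the mouth of the well.
- black_disc_mid (a point): centre, half-way up, of the other loose disc, of the same size but with a black face; it lies on the other side of the well and must stay there.
- lid (a joint): hinge of the light-grey lid, in rad: 0 is fully shut over the well, about 1.57 stands upright; it starts leaning back, at 1.75 to 2.15 (its stop is 2.2). A stiff hinge: the lid stays where it is left, and about 1 N at its free edge moves it. The lid is a hood 66 mm long from the hinge (plus a 5 mm finger tab in the middle of the free edge), 74 mm wide and 10 mm deep; its outer (upper) face lies 5 mm outside the hinge axis, so shut it is 10 mm above the reader's top.
- lid_hinge (a point): middle of the lid's hinge axis, 34 mm behind the middle of the well and 5 mm above the reader's top; the axis runs along the reader's y. Shut, the lid reaches from here forward (-x of the reader) over the well.
- lid_edge (a point): middle of the lid's free edge, on the outer face, 66 mm from the hinge axis; it moves with the lid.
- key (a joint): travel of the green spring key, in m: 0 is out, 0.004 is all the way in; full travel takes 4 N and it springs back.
- key_top (a point): centre of the top of the green key, 16 mm (x) by 26 mm (y), in its dark bezel near the reader's front edge, 74 mm in front of the middle of the well; it stands 5 mm above the reader's top and is pressed straight down.
- cassette: loose white test cassette, 50 x 78 x 5 mm, lying on the bench by the reader; bystander. Origin at the centre of its underside.
- pouch: loose silver and teal foil pouch, 112 x 74 x 8 mm, lying on the bench; bystander. Origin at the centre of its underside.
- dropper: loose small dropper bottle with a blue cap, 25 mm wide, 71 mm tall, standing on the bench; bystander. Origin at the centre of its underside.
- tube: loose red-capped blood tube, 108 mm long, 17 mm thick, lying on the bench; bystander. Origin under its middle.
Mind the look-alikes: they are no part of the job. Leave any orange or red look-alike of the part that bears white_disc_mid alone.

How it is judged:
By the outcome, as a careful person would: the job done as asked, in the order asked, and still so for the second after the job is handed in, with the robot touching nothing.
It also fails if it takes over 58 s, if anything falls off the work surface, if the arm or the gripper's body presses on something with over 40 N, if the wrist force passes 120 N, or if a joint passes its speed limit or range.

## Robot

A 6-joint arm with a two-finger parallel gripper is mounted at the origin on a cart in front of the work surface, level with it; the furniture and walls round the work are solid. World frame = base frame: x ahead of the robot, y to its left, z up, the work surface at z = 0. Lengths are in m, angles in degrees, forces in N, time in s.
With the tool pointing down it reaches from about 0.225 to 0.725 m from the base axis. Payload 3.1 kg.
Tool frame: the origin (TCP) lies midway between the tips of the shut fingers; the grasp point (between the pads) lies 19 mm behind it; z points along the fingers, y is the direction in which the jaws open and shut (so a half turn about z gives the same grasp; the last joint's range is limited). The gripper opens to 85 mm and grips with 20 to 120 N. Pads are 22 mm wide; open, the fingers measure 114 mm over their backs; the gripper's body (76 mm by 85 mm) begins 54 mm behind the grasp point. The pads swing forward as they close: fully open they stand 13 mm farther back than shut.
Start: joints at [63.495, 2.75, 5.684, 92.934, 0, 82.678], TCP at [0.173, 0.496, 0.231] pointing down, gripper open.
Joint ranges: [-166.93, 166.93], [-56.73, 111.36], [-69.38, 81.34], [-121.58, 131.49], [-85.45, 84.26], [-180, 180]. Speed limits (degrees/s): [159.86, 159.86, 180, 180, 180, 180].

## Interface

Orientations are given as a 3x3 rotation matrix whose columns are the frame's x, y, z axes.
In Python, from rig import robot gives the robot as it stands.
- The arm moves only by the tool carry_out, never from a script. Its argument "motion" is one flat list of numbers, 7 for each row, row after row: the turn, a rotation vector about the world's x, y, z normalised to -1 to 1, where 1 is 2 pi rad, then the shift along the world's x, y, z normalised to -1 to 1, where 1 is 100 mm, then the opening, from 0 (shut) to 1 (fully open). In form: [ax, ay, az, dx, dy, dz, jaw, ax, ay, az, dx, dy, dz, jaw, ...]. A call has 1 to 5 rows; each row is the pose to reach, as a shift and turn from the pose measured when the call began, turning the shorter way round; what a row does not reach only later rows make up. A row lasts 1/8 s, in which the tool goes at most 62.5 mm and 10.7 degrees, less where a joint would pass 70% of its speed; a pose out of reach is approached as far as the arm can. A call with a number of a shift or a turn outside -1 to 1 is refused whole. A call with a gripper value outside its range is refused whole. The fingers move at their own pace and stop on an object; the grip force is fixed at half the most. Time passes only in rows, so rows that repeat a pose let the fingers close. It gives the time, the measured TCP pose, the force and the opening at its end, in the units of the state.
- robot.get_obs(): the state, without advancing time (a new reading comes with each control period).
- robot.capture(name): name is "scene" or "side" or "wrist"; returns the picture (480x640x3 uint8, red, green, blue); there is no depth.
- robot.calibration(name): a dict with "mtx" (3x3 intrinsics, pixels), "R" (3x3) and "t" (3): a world point X has camera coordinates R X + t. Camera axes: x right, y down, z forward; pixel columns grow to the right and rows downward; lengths in m; the calibration is good to about 2 mm. A picture is of the moment at which its call begins: read the wrist's pose just before it. calibration takes no time and is no camera call; for the wrist camera it gives the pose at the moment of the call.
- robot.hand_in(): hands the job in, once; it reports no verdict.
Trained networks look in the newest picture that a camera, given by its name, has taken for a name from the list of things; names that differ only in an ending like _2 or _b are one class to them, and where a whole thing is asked for, a point or a joint stands for the part that bears it (a point fixed in the world has none). Each returns a list of dicts, best first, with "p" (0 to 1); they miss things now and then, are a little off and sometimes report something else, mostly with a low value. They report only what shows in the picture. A call takes as long as a camera call. They do not tell look-alikes from the thing itself.
- robot.look_for(camera, label): "extent" ([left, top, width, height] in pixels, round what is visible of it).
- robot.masks_of(camera, label): "region" (480x640 bool, what is visible of it) and "extent" ([left, top, width, height] in pixels, round what is visible of it).
- robot.spot_point(camera, label): "position" ([row, column] in pixels: a listed point, or the origin of a listed thing).
The state is a dict: "t": time; "qpos": joint angles; "joint_velocities": joint speeds; "joint_efforts": joint torques, N m; "ee_pos": TCP position; "tcp_rot": TCP orientation; "wrist_force": force on the tool from outside, world axes, zero at the start; "ft_torque": the same for the moment, N m; "width": opening from 0.0 (shut) to 1.0 (fully open).
Only numpy, scipy, OpenCV 4.12 (cv2) and the standard library are available. Lean on these libraries where they do the work, as an engineer would, in place of code of your own. Each camera call takes 0.05 s, during which the arm holds its last target.

## Working session

There is one attempt and no reset: what is moved stays moved. The work goes in short steps, Python scripts to look and compute and a tool call to move; the robot and the scene stay as the last step left them, time stands still between calls to the robot, and variables do not carry over. Pictures are saved under pics/ and viewed, and the job is handed in when it is done.

Besides the shell and the picture viewer there is one more tool, called after "Call:" in YAML: its name, and indented under it one key for each argument. carry_out: Moves the arm, as the interface text tells. Scaled input: -1 to 1 covers 100 mm each way for a shift and 2 pi rad each way for a turn. Its arguments: {"type":"object","properties":{"motion":{"type":"array"}},"required":["motion"]}

```bash
mkdir -p pics; ls; cat > h.py <<'E'
from rig import robot
import numpy as np, cv2
def snap(c,n):
    im=robot.capture(c); cv2.imwrite(f'pics/{n}.png',im[:,:,::-1]); return im
def ray(c,rc,z,cal=None):
    k=cal or robot.calibration(c); M,R,t=map(np.array,(k['mtx'],k['R'],k['t']))
    d=R.T@np.linalg.solve(M,[rc[1],rc[0],1.]); o=-R.T@t
    return o+d*(z-o[2])/d[2]
def proj(c,X,cal=None):
    k=cal or robot.calibration(c); M,R,t=map(np.array,(k['mtx'],k['R'],k['t']))
    p=M@(R@np.array(X)+t); return p[1]/p[2],p[0]/p[2]
E
python3 - <<'E'
from h import *
snap('scene','s0');snap('side','d0')
for c in('scene','side'):
    for l,z in(('well',.045),('white_disc_mid',.049),('black_disc_mid',.049),('lid_hinge',.05),('key_top',.05),('lid_edge',.1),('reader',0)):
        for r in robot.spot_point(c,l)[:3]: print(c,l,round(r['p'],2),np.round(r['position']),ray(c,r['position'],z).round(4))
o=robot.get_obs();print(o['t'],o['ee_pos'],o['tcp_rot'])
E
```

```text
pics
scene well 0.57 [293. 348.] [ 0.556 -0.001  0.045]
scene white_disc_mid 0.86 [328. 356.] [ 0.5283 -0.0776  0.049 ]
scene white_disc_mid 0.74 [422. 358.] [ 0.4405 -0.2353  0.049 ]
scene white_disc_mid 0.51 [294. 424.] [ 0.6792 -0.0715  0.049 ]
scene black_disc_mid 0.83 [271. 323.] [0.5395 0.0677 0.049 ]
scene lid_hinge 0.83 [289. 361.] [ 0.5822 -0.0066  0.05  ]
scene key_top 0.57 [305. 311.] [0.4815 0.0034 0.05  ]
scene lid_edge 0.57 [264. 386.] [ 0.63   -0.0121  0.1   ]
scene reader 0.72 [307. 346.] [0.5537 0.0014 0.    ]
scene reader 0.43 [227. 228.] [0.4366 0.3117 0.    ]
side well 0.81 [210. 304.] [ 0.5548 -0.0091  0.045 ]
side white_disc_mid 0.74 [187. 318.] [ 0.5259 -0.0836  0.049 ]
side white_disc_mid 0.71 [171. 348.] [ 0.4585 -0.148   0.049 ]
side white_disc_mid 0.62 [213. 234.] [0.6965 0.0137 0.049 ]
side black_disc_mid 0.66 [234. 314.] [0.5324 0.0716 0.049 ]
side lid_hinge 0.93 [209. 291.] [ 0.5804 -0.0046  0.05  ]
side key_top 0.61 [208. 341.] [ 0.4771 -0.0099  0.05  ]
side lid_edge 0.58 [189. 269.] [ 0.6251 -0.0028  0.1   ]
side lid_edge 0.19 [212. 303.] [0.5553 0.0702 0.1   ]
side reader 0.8 [232. 305.] [0.5513 0.0088 0.    ]
0.8 [0.1725289  0.49586503 0.23137596] [[-9.44483590e-01  3.28558581e-01  8.30913361e-05]
 [ 3.28558589e-01  9.44483584e-01  1.16922402e-04]
 [-4.00625445e-05  1.37731662e-04 -9.99999990e-01]]
```

View pics/s0.png

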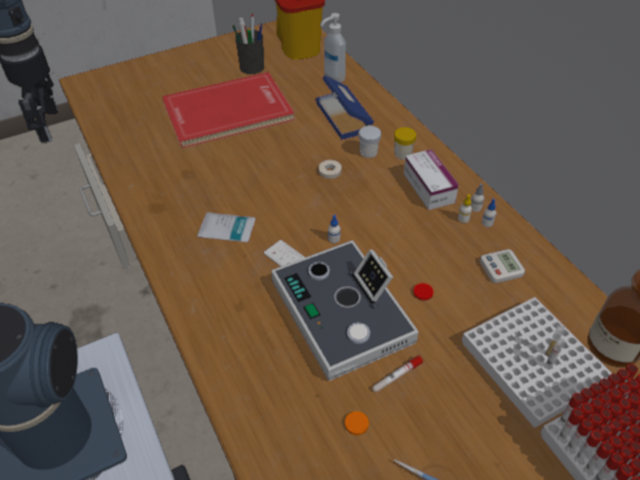

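View pics/d0.png

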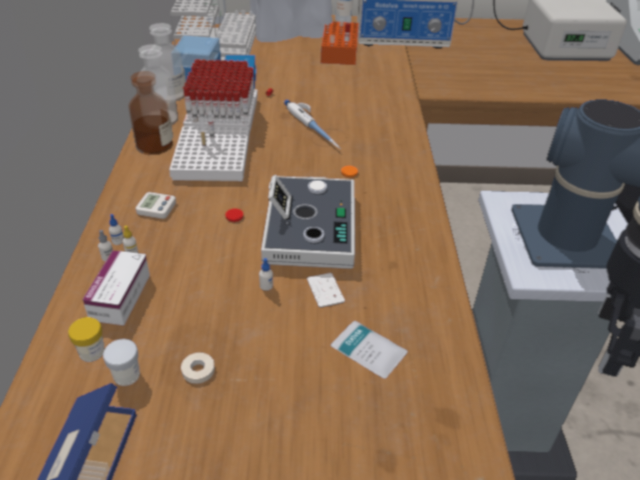

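```bash
python3 - <<'E'
from h import *
k=robot.calibration('wrist');R=np.array(k['R']);t=np.array(k['t']);o=robot.get_obs()
T=np.array(o['tcp_rot']);print('cam in tool',T.T@(-R.T@t-np.array(o['ee_pos'])), 'cam z in tool',(T.T@R.T).round(3), np.array(k['mtx'])[0,0])
E
```

```text
cam in tool [ 0.07621193 -0.00136416 -0.14144304] cam z in tool [[-0.    -0.957 -0.291]
 [ 1.    -0.     0.   ]
 [-0.    -0.291  0.957]] 383.8097415474421
```

Call:
carry_out:
  motion: [0,0,0,0.3,-0.5,0.3,0.2,0,0,0,0.6,-1,0.5,0.2]

```text
t: 1.05
ee_pos: [0.2318, 0.3969, 0.2812]
tcp_rot: [[-0.945, 0.326, 0.001], [0.326, 0.945, 0.0], [-0.001, 0.0, -1.0]]
wrist_force: [1.7, 0.2, 0.4]
width: 0.602
```

Call:
carry_out:
  motion: [0,0,0,0.5,-0.5,0.2,0.2,0,0,0,0.8,-1,0.2,0.2]

```text
t: 1.3
ee_pos: [0.3097, 0.3019, 0.3025]
tcp_rot: [[-0.946, 0.325, 0.004], [0.326, 0.946, 0.002], [-0.003, 0.003, -1.0]]
wrist_force: [-0.3, -0.0, -0.3]
width: 0.206
```

Call:
carry_out:
  motion: [0,0,0,0.5,-0.5,0,0.2,0,0,0,0.8,-1,0,0.2]

```text
t: 1.55
ee_pos: [0.3881, 0.2051, 0.3027]
tcp_rot: [[-0.946, 0.325, 0.005], [0.325, 0.946, 0.003], [-0.004, 0.004, -1.0]]
wrist_force: [0.6, -0.6, 0.5]
width: 0.202
```

Call:
carry_out:
  motion: [0,0,0,0.4,-0.5,0,0.2,0,0,0,0.8,-1,0,0.2]

```text
t: 1.8
ee_pos: [0.466, 0.1073, 0.3031]
tcp_rot: [[-0.945, 0.326, 0.007], [0.326, 0.945, 0.003], [-0.005, 0.005, -1.0]]
wrist_force: [0.2, 0.3, 0.9]
width: 0.2
```

Call:
carry_out:
  motion: [0,0,0,0.1,-0.5,0,0.2,0,0,0,0.1,-1,0,0.2,0,0,0,0.1,-1,0,0.2]

```text
t: 2.17
ee_pos: [0.4761, 0.0043, 0.3029]
tcp_rot: [[-0.944, 0.331, 0.006], [0.331, 0.944, 0.003], [-0.005, 0.005, -1.0]]
wrist_force: [0.8, 0.5, 0.1]
width: 0.202
```

```bash
cat > look.py <<'E'
from h import *
import sys
n=sys.argv[1]
k=robot.calibration('wrist'); snap('wrist',n)
for l,z in(('well',.045),('white_disc_mid',.049),('black_disc_mid',.049),('lid_hinge',.05),('key_top',.05),('lid_edge',.11),('dropper',0),('cassette',0),('tube',0)):
    for r in robot.spot_point('wrist',l)[:2]: print(l,round(r['p'],2),np.round(r['position']),ray('wrist',r['position'],z,k).round(4))
o=robot.get_obs();print(o['t'],o['ee_pos'],o['wrist_force'],o['width'],o['qpos'])
E
python3 look.py w1
```

```text
well 0.92 [260. 329.] [ 0.5508 -0.0058  0.045 ]
white_disc_mid 0.74 [263. 255.] [ 0.5265 -0.0836  0.049 ]
white_disc_mid 0.72 [227. 133.] [ 0.4449 -0.191   0.049 ]
black_disc_mid 0.62 [220. 390.] [0.5289 0.0703 0.049 ]
lid_hinge 0.71 [287. 337.] [ 0.5832 -0.0077  0.05  ]
lid_hinge 0.6 [221. 394.] [0.5305 0.0741 0.05  ]
key_top 0.77 [202. 308.] [ 0.481  -0.0057  0.05  ]
dropper 0.86 [250. 480.] [0.6174 0.1694 0.    ]
cassette 0.97 [159. 466.] [0.5036 0.1767 0.    ]
tube 0.68 [289. 204.] [ 0.5527 -0.1714  0.    ]
2.675 [0.47592875 0.00817122 0.30316073] [ 0.74461298 -0.44206211 -0.78244056] 0.20275050554655227 [ -7.25847349  -3.17220977   8.06286928 100.87099839   0.24300932
  11.64909835]
```

View pics/w1.png

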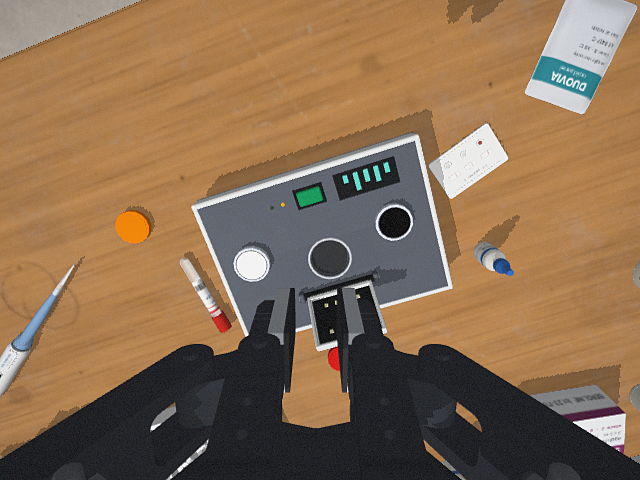

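```bash
cat > circ.py <<'E'
from h import *
import sys
def circles(n):
    k=robot.calibration('wrist'); im=snap('wrist',n)
    out={}
    for l,z in (('white_disc_mid',.053),('black_disc_mid',.053),('well',.045),('key_top',.05),('lid_hinge',.05)):
        rs=robot.spot_point('wrist',l)
        out[l]=[(round(r['p'],2),np.round(r['position']).tolist(),ray('wrist',r['position'],z if l=='well' else .049 if 'disc' in l else z,k).round(4).tolist()) for r in rs[:3]]
    return k,im,out
if __name__=='__main__':
    k,im,out=circles(sys.argv[1])
    for a,b in out.items(): print(a,b)
    g=cv2.cvtColor(im,cv2.COLOR_RGB2GRAY)
    # rectify top plane z=.045 and z=.053 to 0.25mm/px maps
    for z,nm in((.045,'t'),(.053,'u')):
        X0,Y0=.42,-.16; S=.0005
        pts=[(.45,-.12),(.65,-.12),(.65,.12),(.45,.12)]
        src=np.float32([[*proj('wrist',[x,y,z],k)[::-1]] for x,y in pts])
        dst=np.float32([[ (Y0+.32-y)/S,(x-X0)/S] for x,y in pts])
        H=cv2.getPerspectiveTransform(src,dst)
        w=cv2.warpPerspective(im,H,(640,520)); cv2.imwrite(f'pics/{sys.argv[1]}_{nm}.png',w[:,:,::-1])
        g=cv2.medianBlur(cv2.cvtColor(w,cv2.COLOR_RGB2GRAY),5)
        c=cv2.HoughCircles(g,cv2.HOUGH_GRADIENT,1,60,param1=100,param2=15,minRadius=37,maxRadius=45)
        if c is not None:
            for u,v,r in c[0][:6]: print(nm,'xy',round(X0+v*S,4),round(Y0+.32-u*S,4),'r',round(r*S*1000,1))
    o=robot.get_obs();print(o['t'],o['ee_pos'])
E
python3 circ.py w2
```

```text
white_disc_mid [(0.72, [360.0, 342.0], [0.6768, -0.0268, 0.049]), (0.67, [266.0, 248.0], [0.5281, -0.0881, 0.049]), (0.65, [228.0, 129.0], [0.4458, -0.1919, 0.049])]
black_disc_mid [(0.73, [224.0, 390.0], [0.5318, 0.0734, 0.049])]
well [(0.83, [255.0, 324.0], [0.5443, -0.0049, 0.045])]
key_top [(0.85, [198.0, 303.0], [0.4755, -0.005, 0.05])]
lid_hinge [(0.72, [288.0, 330.0], [0.5819, -0.0102, 0.05]), (0.31, [260.0, 321.0], [0.5464, -0.0093, 0.05])]
t xy 0.5492 -0.0053 r 21.7
t xy 0.5288 -0.0903 r 18.8
t xy 0.5332 0.0752 r 18.9
u xy 0.5468 -0.0043 r 21.2
u xy 0.5252 -0.0873 r 19.5
u xy 0.5312 0.0732 r 19.3
2.975 [0.47594354 0.00742642 0.30307373]
```

View pics/w2_t.png

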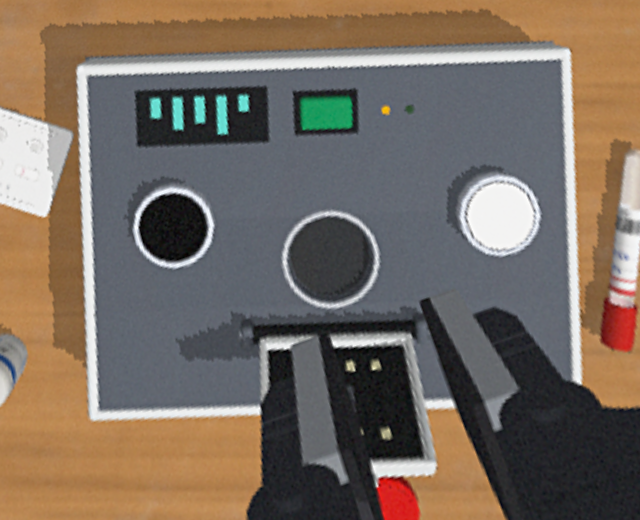

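Call:
carry_out:
  motion: [0,0,-0.029,0.1,-0.3,0,0.2,0,0,-0.058,0.2,-0.6,0,0.2,0,0,-0.087,0.3,-0.9,-0.2,0.2,0,0,-0.116,0.4,-1,-0.6,0.2,0,0,-0.145,0.4,-1,-1,0.2]

```text
t: 3.6
ee_pos: [0.5167, -0.0939, 0.202]
tcp_rot: [[-0.315, 0.949, 0.008], [0.949, 0.315, -0.004], [-0.006, 0.006, -1.0]]
wrist_force: [0.2, 0.4, 0.0]
width: 0.2
```

```bash
python3 - <<'E'
from h import *
o=robot.get_obs();T=np.array(o['tcp_rot']);print(o['t'],o['ee_pos'],T.round(3),o['qpos'],np.degrees(np.arctan2(T[1,0],T[0,0])))
E
```

```text
3.6 [ 0.51670008 -0.09389405  0.20201523] [[-0.315  0.949  0.008]
 [ 0.949  0.315 -0.004]
 [-0.006  0.006 -1.   ]] [-1.75769273e+01  1.94915226e+00  1.51987301e+00  8.90813798e+01
 -6.79914500e-02  5.40672288e+01] 108.35448938578317
```

Call:
carry_out:
  motion: [0,0,-0.029,0,-0.3,-0.3,0.2,0,0,-0.058,0,-0.33,-0.6,0.2,0,0,-0.087,0,-0.33,-0.9,0.2,0,0,-0.094,0,-0.33,-1,0.2,0,0,-0.094,0,-0.33,-1,0.2]

```text
t: 4.22
ee_pos: [0.5156, -0.1266, 0.1005]
tcp_rot: [[0.267, 0.964, 0.002], [0.964, -0.267, -0.006], [-0.006, 0.003, -1.0]]
wrist_force: [0.4, 0.5, 0.2]
width: 0.202
```

```bash
python3 circ.py w3
```

```text
white_disc_mid [(0.96, [187.0, 321.0], [0.5273, -0.0882, 0.049])]
black_disc_mid [(0.66, [189.0, 318.0], [0.5258, -0.0886, 0.049])]
well [(0.23, [43.0, 162.0], [0.4737, -0.0041, 0.045])]
key_top [(0.86, [41.0, 163.0], [0.4759, -0.0048, 0.05])]
lid_hinge []
t xy 0.5258 -0.0888 r 20.5
t xy 0.5497 -0.0053 r 22.2
u xy 0.5258 -0.0873 r 19.5
u xy 0.5492 -0.0063 r 22.2
4.525 [ 0.51741437 -0.12715721  0.10310175]
```

View pics/w3.png

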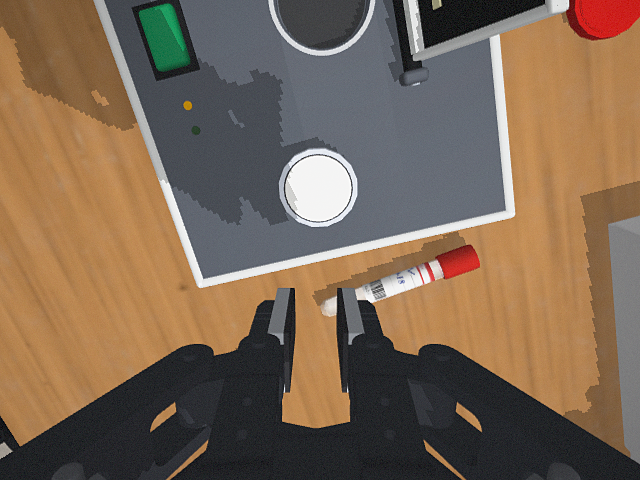

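Call:
carry_out:
  motion: [0,0,0,-0.02,0,-0.3,0.2,0,0,0,-0.02,0,-0.5,0.2,0,0,0,-0.02,0,-0.54,0.2,0,0,0,-0.02,0,-0.55,0.2]

```text
t: 5.03
ee_pos: [0.5158, -0.1273, 0.0487]
tcp_rot: [[0.266, 0.964, 0.007], [0.964, -0.266, -0.008], [-0.006, 0.009, -1.0]]
wrist_force: [1.4, -0.6, 0.8]
width: 0.202
```

```bash
cat > st.py <<'E'
from h import *
o=robot.get_obs();p=np.array(o['ee_pos']);T=np.array(o['tcp_rot'])
w=np.array([.5495,-.0055,.045]);ex=np.array([.9992,-.039,0]);ey=np.array([.039,.9992,0])
print('t',o['t'],p.round(4),'reader xy mm',((p-w)@ex*1e3).round(1),((p-w)@ey*1e3).round(1),'F',np.round(o['wrist_force'],1),'w',round(o['width'],3),'q',np.round(o['qpos']),'zaxis',T[:,2].round(3))
E
python3 circ.py w4; python3 st.py
```

```text
white_disc_mid [(0.7, [208.0, 319.0], [0.5263, -0.0874, 0.049])]
black_disc_mid []
well [(0.15, [4.0, 97.0], [0.4736, -0.0018, 0.045])]
key_top [(0.78, [5.0, 96.0], [0.4754, -0.0037, 0.05])]
lid_hinge []
t xy 0.5267 -0.0908 r 18.9
t xy 0.5497 -0.0053 r 22.2
u xy 0.5262 -0.0878 r 19.6
u xy 0.5488 -0.0093 r 19.8
5.325 [ 0.51609409 -0.1273916   0.04904224]
t 5.325 [ 0.5161 -0.1274  0.049 ] reader xy mm -28.6 -123.1 F [ 0.   0.3 -0.3] w 0.199 q [-21.   5. -12.  72.  -0.  85.] zaxis [ 0.008 -0.009 -1.   ]
```

View pics/w4.png

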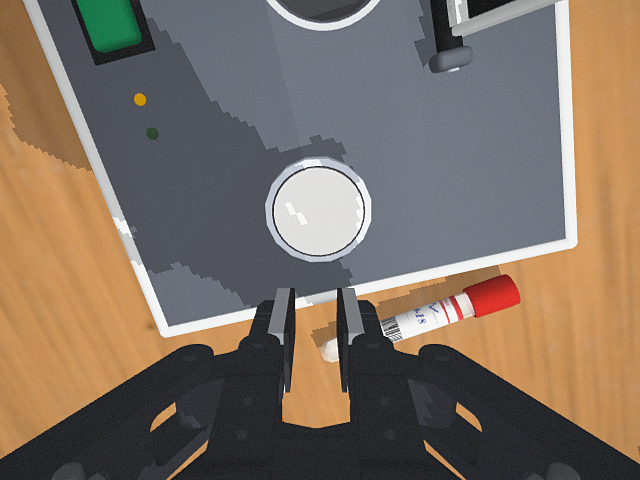

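Call:
carry_out:
  motion: [0,0,0,0.01,0.06,-0.01,0.2,0,0,0,0.03,0.13,-0.01,0.2,0,0,0,0.05,0.2,-0.01,0.2,0,0,0,0.07,0.27,-0.01,0.2,0,0,0,0.09,0.34,-0.01,0.2]

```text
t: 5.95
ee_pos: [0.5252, -0.0928, 0.048]
tcp_rot: [[0.266, 0.964, 0.008], [0.964, -0.266, -0.009], [-0.006, 0.01, -1.0]]
wrist_force: [-0.1, -0.1, -0.0]
width: 0.201
```

```bash
python3 circ.py w5; python3 st.py
```

```text
white_disc_mid [(0.69, [243.0, 319.0], [0.5322, -0.066, 0.049])]
black_disc_mid []
well [(0.73, [69.0, 323.0], [0.5499, -0.0062, 0.045])]
key_top [(0.73, [122.0, 114.0], [0.4756, -0.004, 0.05])]
lid_hinge [(0.8, [39.0, 422.0], [0.5832, -0.0066, 0.05])]
t xy 0.5512 -0.0073 r 22.2
t xy 0.5298 -0.0673 r 21.1
u xy 0.5308 -0.0653 r 19.4
u xy 0.5492 -0.0063 r 20.5
6.25 [ 0.52502329 -0.09343293  0.04797747]
t 6.25 [ 0.525  -0.0934  0.048 ] reader xy mm -21.0 -88.8 F [ 0.2 -0.  -0.3] w 0.196 q [-17.   6. -12.  72.  -0.  88.] zaxis [ 0.008 -0.009 -1.   ]
```

View pics/w5.png

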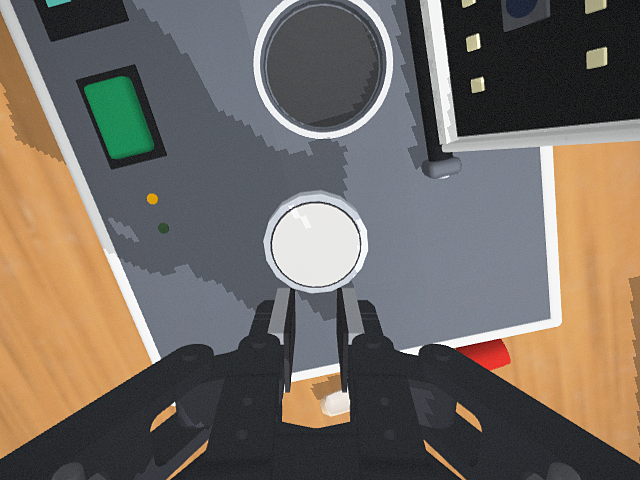

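Call:
carry_out:
  motion: [0,0,0,0.02,0.08,0,0.2,0,0,0,0.05,0.16,0,0.2,0,0,0,0.07,0.24,0,0.2,0,0,0,0.1,0.32,0,0.2,0,0,0,0.12,0.4,0,0.2]

```text
t: 6.88
ee_pos: [0.5373, -0.0528, 0.048]
tcp_rot: [[0.266, 0.964, 0.008], [0.964, -0.266, -0.009], [-0.006, 0.01, -1.0]]
wrist_force: [0.6, -0.3, -0.4]
width: 0.198
```

```bash
python3 circ.py w6; python3 st.py
```

```text
white_disc_mid [(0.89, [244.0, 317.0], [0.5434, -0.026, 0.049])]
black_disc_mid []
well [(0.61, [187.0, 319.0], [0.5496, -0.0056, 0.045])]
key_top [(0.97, [238.0, 130.0], [0.476, -0.0044, 0.05]), (0.65, [169.0, 318.0], [0.5513, 0.0018, 0.05])]
lid_hinge [(0.88, [169.0, 409.0], [0.5827, -0.0071, 0.05])]
t xy 0.5422 -0.0278 r 20.6
t xy 0.5302 0.0747 r 20.0
t xy 0.5738 -0.1033 r 19.8
u xy 0.5502 -0.0038 r 20.4
u xy 0.5338 0.0742 r 22.2
7.175 [ 0.5370048  -0.05356309  0.0479908 ]
t 7.175 [ 0.537  -0.0536  0.048 ] reader xy mm -10.6 -48.5 F [-0.1 -0.1 -0.5] w 0.2 q [-13.   7. -11.  72.  -0.  93.] zaxis [ 0.008 -0.009 -1.   ]
```

View pics/w6.png

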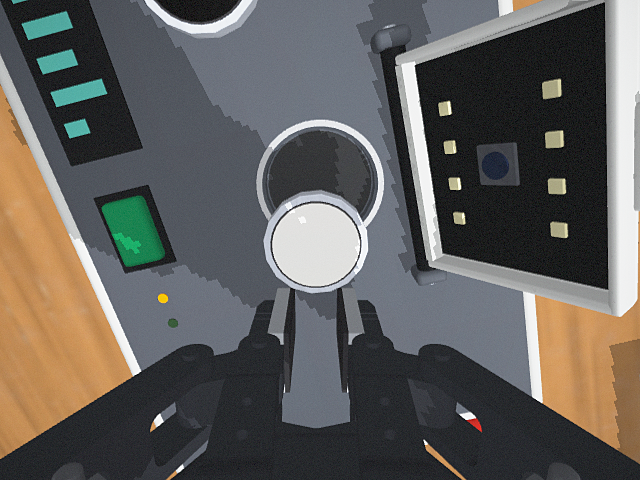

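Call:
carry_out:
  motion: [0,0,0,0.02,0.05,0,0.2,0,0,0,0.04,0.1,0,0.2,0,0,0,0.06,0.15,0,0.2,0,0,0,0.075,0.19,0,0.2,0,0,0,0.08,0.21,0,0.2]

```text
t: 7.8
ee_pos: [0.5451, -0.0322, 0.0479]
tcp_rot: [[0.266, 0.964, 0.008], [0.964, -0.266, -0.009], [-0.006, 0.01, -1.0]]
wrist_force: [0.2, -0.4, -0.5]
width: 0.2
```

```bash
python3 circ.py w7; python3 st.py
```

```text
white_disc_mid [(0.75, [197.0, 635.0], [0.6702, -0.0195, 0.049]), (0.69, [240.0, 316.0], [0.5513, -0.0036, 0.049])]
black_disc_mid [(0.82, [42.0, 195.0], [0.5312, 0.0731, 0.049])]
well []
key_top [(0.82, [290.0, 135.0], [0.4768, -0.0041, 0.05])]
lid_hinge [(0.86, [227.0, 400.0], [0.5832, -0.0069, 0.05])]
t xy 0.5492 -0.0033 r 22.2
t xy 0.5302 0.0737 r 20.4
u xy 0.5508 -0.0028 r 20.6
u xy 0.5322 0.0722 r 19.6
8.1 [ 0.54495712 -0.03265481  0.04795525]
t 8.1 [ 0.545  -0.0327  0.048 ] reader xy mm -3.5 -27.3 F [-1.1 -0.4 -0.2] w 0.198 q [-10.   8. -10.  72.  -0.  95.] zaxis [ 0.008 -0.009 -1.   ]
```

View pics/w7.png

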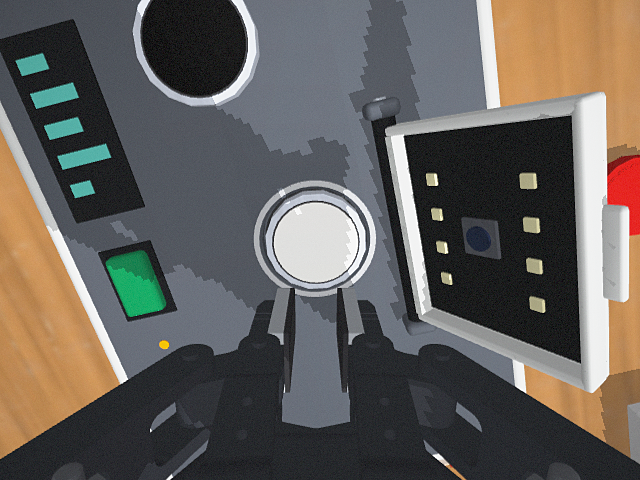

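Call:
carry_out:
  motion: [0,0,0,-0.02,-0.05,0.1,0.2,0,0,0,-0.05,-0.1,0.5,0.2,0,0,0,0,-0.1,1,0,0,0,0,0,-0.1,1,0]

```text
t: 8.6
ee_pos: [0.5488, -0.044, 0.1547]
tcp_rot: [[0.268, 0.963, 0.019], [0.964, -0.267, -0.011], [-0.006, 0.022, -1.0]]
wrist_force: [0.3, -0.6, -0.0]
width: 0.001
```

```bash
cat > lid.py <<'E'
from h import *
import sys
from scipy.optimize import minimize_scalar
W=np.array([.5496,-.0056,.045]);ex=np.array([.9992,-.039,0]);ey=np.array([.039,.9992,0]);ez=np.array([0,0,1.])
def edge(th): return W+ex*(34-66*np.cos(th)+5*np.sin(th))/1e3+ez*(5+66*np.sin(th)+5*np.cos(th))/1e3
for c in ['wrist','scene','side']:
    k=robot.calibration(c); snap(c,f'{sys.argv[1]}_{c}')
    for r in robot.spot_point(c,'lid_edge')[:2]:
        f=lambda th: np.hypot(*(np.array(proj(c,edge(th),k))-r['position']))
        b=minimize_scalar(f,bounds=(-.2,2.4),method='bounded')
        print(c,'lid',round(r['p'],2),np.round(r['position']),'theta',round(b.x,3),'err px',round(b.fun,1))
E
python3 circ.py w8; python3 lid.py l1; python3 st.py
```

```text
white_disc_mid [(0.93, [175.0, 306.0], [0.5532, -0.0054, 0.049]), (0.66, [155.0, 513.0], [0.684, -0.029, 0.049])]
black_disc_mid [(0.95, [57.0, 233.0], [0.5314, 0.0725, 0.049])]
well [(0.4, [206.0, 192.0], [0.4745, -0.0054, 0.045])]
key_top []
lid_hinge [(0.93, [165.0, 352.0], [0.5832, -0.0067, 0.05])]
t xy 0.5502 -0.0058 r 19.9
t xy 0.5292 0.0742 r 18.9
u xy 0.5492 -0.0043 r 22.2
u xy 0.5308 0.0737 r 20.9
8.9 [ 0.54373297 -0.04251779  0.14621074]
wrist lid 0.79 [160. 464.] theta 2.169 err px 0.1
scene lid 0.89 [264. 383.] theta 2.163 err px 1.3
side lid 0.89 [188. 272.] theta 2.118 err px 2.5
side lid 0.69 [348. 368.] theta -0.2 err px 143.2
t 9.2 [ 0.5446 -0.0426  0.1474] reader xy mm -3.4 -37.2 F [0.2 0.2 0.4] w 0.002 q [-11.   5.  -1.  83.  -0.  94.] zaxis [ 0.007 -0.009 -1.   ]
```

View pics/w8.png

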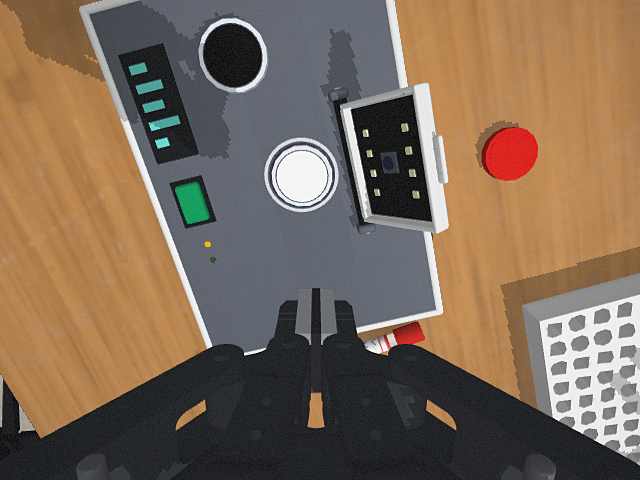

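Call:
carry_out:
  motion: [0,0,0,0.4,0.1,0.05,0,0,0,0,0.8,0.25,0.05,0,0,0,0,1,0.33,0.05,0,0,0,0,1,0.33,0.05,0]

```text
t: 9.7
ee_pos: [0.6453, -0.009, 0.1515]
tcp_rot: [[0.266, 0.964, 0.006], [0.964, -0.266, -0.009], [-0.007, 0.008, -1.0]]
wrist_force: [-0.7, 0.3, 0.4]
width: 0.002
```

Call:
carry_out:
  motion: [0,0,0,0.17,0,0,0,0,0,0,0.17,0,-0.3,0,0,0,0,0.17,0,-0.55,0,0,0,0,0.17,0,-0.55,0]

```text
t: 10.2
ee_pos: [0.6592, -0.0092, 0.0935]
tcp_rot: [[0.266, 0.964, -0.001], [0.964, -0.266, -0.008], [-0.008, 0.001, -1.0]]
wrist_force: [-0.4, 0.6, 0.2]
width: 0.001
```

```bash
python3 lid.py l2; python3 st.py
```

```text
wrist lid 0.73 [338. 229.] theta 2.13 err px 1.9
scene lid 0.62 [265. 384.] theta 2.238 err px 1.4
side lid 0.97 [186. 272.] theta 2.083 err px 0.8
side lid 0.46 [214. 304.] theta -0.2 err px 17.4
t 10.5 [ 0.6633 -0.0092  0.0985] reader xy mm 113.8 0.7 F [ 0.7 -0.1  0.4] w 0.001 q [-6. 23. 15. 81. -0. 99.] zaxis [ 0.009 -0.009 -1.   ]
```

View pics/l2_wrist.png

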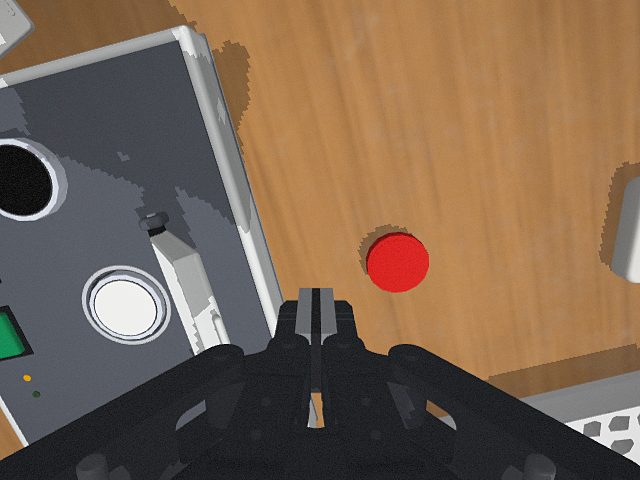

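Call:
carry_out:
  motion: [0,0,0,0,0,-0.1,0,0,0,0,-0.1,0,-0.1,0,0,0,0,-0.2,0.01,-0.1,0,0,0,0,-0.3,0.01,-0.1,0,0,0,0,-0.4,0.02,-0.1,0]

```text
t: 11.12
ee_pos: [0.623, -0.0072, 0.0893]
tcp_rot: [[0.266, 0.964, 0.01], [0.964, -0.266, -0.009], [-0.006, 0.012, -1.0]]
wrist_force: [0.4, -1.0, 0.7]
width: -0.001
```

```bash
python3 lid.py l3; python3 st.py
```

```text
wrist lid 0.8 [346. 276.] theta 1.852 err px 4.7
scene lid 0.57 [262. 376.] theta 1.898 err px 0.8
side lid 0.92 [185. 279.] theta 1.835 err px 2.5
t 11.425 [ 0.6231 -0.0072  0.0884] reader xy mm 73.7 1.2 F [ 0.2 -0.2 -1. ] w 0.001 q [-7. 18.  6. 78. -0. 99.] zaxis [ 0.008 -0.009 -1.   ]
```

View pics/l3_wrist.png

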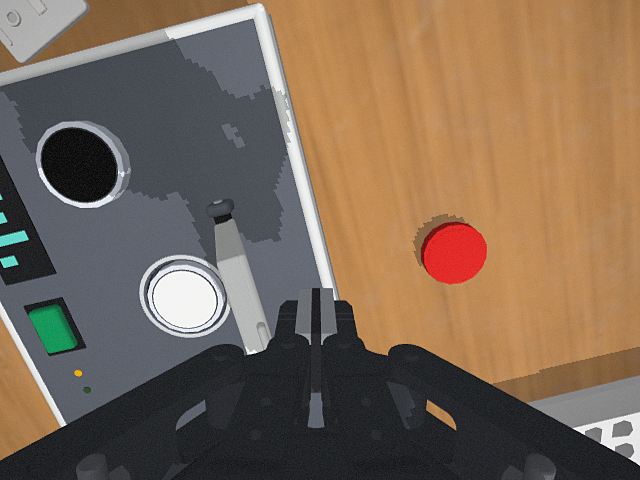

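Call:
carry_out:
  motion: [0,0,0,-0.1,0,0,0,0,0,0,-0.2,0,0,0,0,0,0,-0.3,0.01,0,0,0,0,0,-0.4,0.01,0,0]

```text
t: 11.92
ee_pos: [0.5823, -0.0061, 0.0883]
tcp_rot: [[0.266, 0.964, 0.008], [0.964, -0.266, -0.009], [-0.006, 0.01, -1.0]]
wrist_force: [0.0, -0.3, 0.4]
width: -0.004
```

```bash
python3 lid.py l4; python3 st.py
```

```text
wrist lid 0.55 [351. 262.] theta 1.135 err px 2.7
wrist lid 0.42 [318. 117.] theta 0.232 err px 73.0
scene lid 0.55 [273. 352.] theta 1.119 err px 1.6
scene lid 0.27 [271. 320.] theta 0.583 err px 21.8
side lid 0.77 [188. 304.] theta 1.005 err px 2.0
t 12.225 [ 0.5832 -0.0062  0.0883] reader xy mm 33.7 0.6 F [ 0.2 -0.4 -0.5] w 0.001 q [-7. 12. -1. 77. -0. 98.] zaxis [ 0.008 -0.009 -1.   ]
```

View pics/l4_wrist.png

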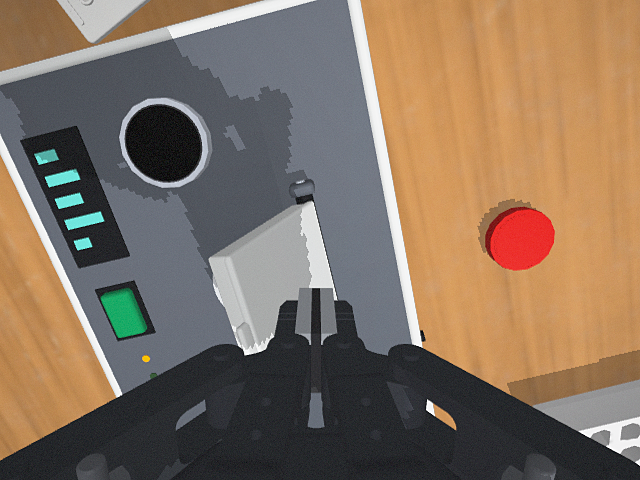

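Call:
carry_out:
  motion: [0,0,0,-0.09,0,0.01,0,0,0,0,-0.17,0.01,0,0,0,0,0,-0.22,0.01,-0.05,0,0,0,0,-0.27,0.01,-0.1,0,0,0,0,-0.32,0.01,-0.21,0]

```text
t: 12.85
ee_pos: [0.551, -0.0052, 0.0672]
tcp_rot: [[0.266, 0.964, 0.009], [0.964, -0.266, -0.009], [-0.006, 0.011, -1.0]]
wrist_force: [-0.4, -0.3, 0.7]
width: -0.003
```

```bash
python3 lid.py l5; python3 st.py
```

```text
wrist lid 0.96 [328. 252.] theta 0.259 err px 3.7
scene lid 0.78 [294. 336.] theta 0.287 err px 3.3
scene lid 0.27 [296. 349.] theta 0.48 err px 16.6
side lid 0.97 [204. 319.] theta 0.149 err px 2.0
t 13.15 [ 0.5512 -0.0052  0.0672] reader xy mm 1.7 0.3 F [-0.1  1.5  0.5] w 0.003 q [-7.  8. -8. 74. -0. 98.] zaxis [ 0.008 -0.009 -1.   ]
```

View pics/l5_wrist.png

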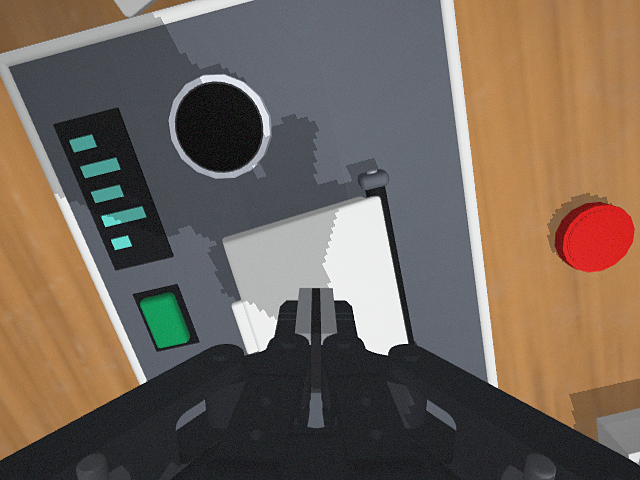

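Call:
carry_out:
  motion: [0,0,0,-0.04,0,-0.03,0,0,0,0,-0.06,0,-0.07,0,0,0,0,-0.06,0,-0.1,0,0,0,0,-0.06,0,-0.11,0]

```text
t: 13.65
ee_pos: [0.5449, -0.0052, 0.0558]
tcp_rot: [[0.266, 0.964, 0.008], [0.964, -0.266, -0.009], [-0.007, 0.01, -1.0]]
wrist_force: [-0.5, 0.1, -0.3]
width: -0.001
```

Call:
carry_out:
  motion: [0,0,0,0,0,-0.01,0,0,0,0,0,0,-0.01,0]

```text
t: 13.9
ee_pos: [0.5449, -0.0052, 0.0551]
tcp_rot: [[0.266, 0.964, 0.008], [0.964, -0.266, -0.009], [-0.007, 0.01, -1.0]]
wrist_force: [-0.8, -0.2, 1.4]
width: -0.002
```

```bash
python3 lid.py l6; python3 st.py
```

```text
wrist lid 0.56 [319. 258.] theta -0.029 err px 1.7
scene lid 0.85 [302. 332.] theta -0.127 err px 2.0
side lid 0.75 [209. 322.] theta -0.062 err px 0.8
t 14.2 [ 0.5449 -0.0052  0.0551] reader xy mm -4.6 0.1 F [-1.1  0.2  2.9] w 0.001 q [ -7.   7. -10.  73.  -0.  98.] zaxis [ 0.008 -0.009 -1.   ]
```

Call:
carry_out:
  motion: [0,0,0,0,0,-0.02,0,0,0,0,0,0,-0.02,0]

```text
t: 14.45
ee_pos: [0.545, -0.0052, 0.0549]
tcp_rot: [[0.266, 0.964, 0.008], [0.964, -0.266, -0.009], [-0.007, 0.011, -1.0]]
wrist_force: [-4.5, 0.3, 9.4]
width: 0.0
```

```bash
python3 st.py
```

```text
t 14.45 [ 0.545  -0.0052  0.0549] reader xy mm -4.5 0.1 F [-4.5  0.3  9.4] w 0.0 q [ -7.   7. -10.  72.  -0.  98.] zaxis [ 0.008 -0.009 -1.   ]
```

Call:
carry_out:
  motion: [0,0,0,0,0,0.2,0,0,0,0,-0.2,0,0.3,0,0,0,0,-0.5,0.01,0.3,0,0,0,0,-0.69,0.02,0.3,0,0,0,0,-0.69,0.02,0.3,0]

```text
t: 15.08
ee_pos: [0.4751, -0.0031, 0.0844]
tcp_rot: [[0.266, 0.964, 0.008], [0.964, -0.266, -0.009], [-0.007, 0.01, -1.0]]
wrist_force: [0.2, -0.5, 0.2]
width: -0.001
```

```bash
python3 lid.py l7; python3 circ.py w9; python3 st.py
```

```text
wrist lid 0.73 [235. 464.] theta 0.509 err px 47.1
wrist lid 0.63 [256. 408.] theta -0.003 err px 2.5
scene lid 0.64 [299. 334.] theta 0.03 err px 3.7
side lid 0.64 [209. 323.] theta -0.039 err px 1.6
white_disc_mid [(0.27, [83.0, 395.0], [0.5315, 0.0727, 0.049])]
black_disc_mid [(0.72, [84.0, 395.0], [0.5316, 0.0726, 0.049])]
well [(0.57, [237.0, 460.0], [0.5488, -0.0052, 0.045])]
key_top [(0.68, [275.0, 318.0], [0.4759, -0.0041, 0.05])]
lid_hinge [(0.72, [223.0, 534.0], [0.5827, -0.0061, 0.05])]
t xy 0.5342 0.0717 r 18.9
u xy 0.5312 0.0722 r 19.2
15.675 [ 0.4761199  -0.00323995  0.08487632]
t 15.675 [ 0.4761 -0.0032  0.0849] reader xy mm -73.4 -0.6 F [1.  0.7 0.4] w 0.004 q [ -8.  -4. -18.  76.  -0.  97.] zaxis [ 0.008 -0.009 -1.   ]
```

View pics/l7_wrist.png

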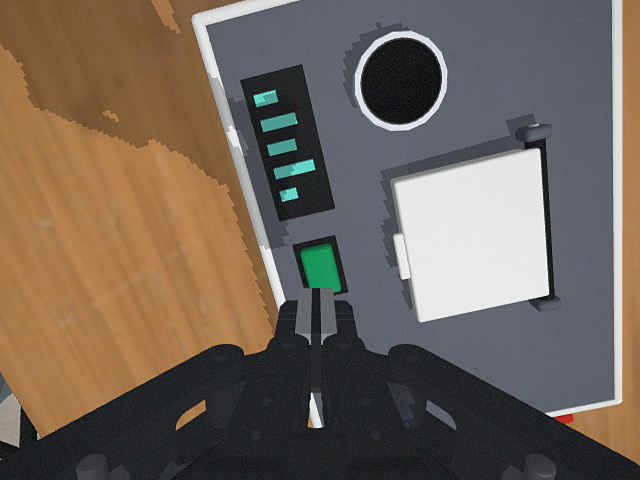

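View pics/l7_side.png

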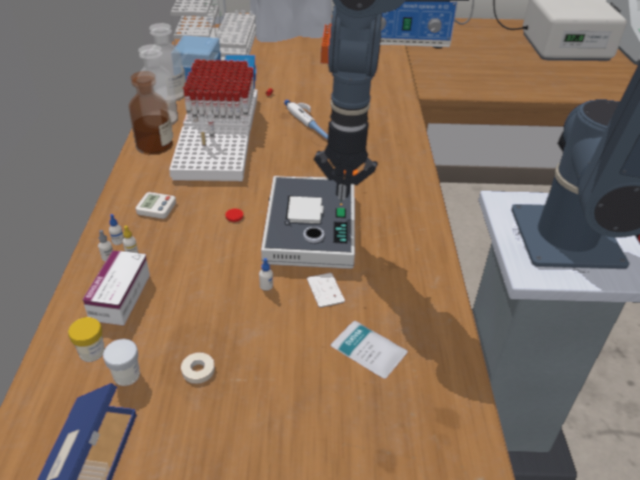

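Call:
carry_out:
  motion: [0,0,0,0,0,-0.2,0,0,0,0,0,0,-0.32,0,0,0,0,0,0,-0.35,0,0,0,0,0,0,-0.37,0,0,0,0,0,0,-0.385,0]

```text
t: 16.3
ee_pos: [0.4764, -0.0032, 0.0471]
tcp_rot: [[0.266, 0.964, 0.009], [0.964, -0.266, -0.009], [-0.007, 0.011, -1.0]]
wrist_force: [-2.4, -0.0, 3.7]
width: -0.001
```

Call:
carry_out:
  motion: [0,0,0,0,0,-0.01,0,0,0,0,0,0,-0.01,0]

```text
t: 16.55
ee_pos: [0.4765, -0.0033, 0.0465]
tcp_rot: [[0.266, 0.964, 0.009], [0.964, -0.266, -0.009], [-0.006, 0.011, -1.0]]
wrist_force: [-2.4, -0.1, 4.0]
width: 0.0
```

Call:
carry_out:
  motion: [0,0,0,0,0,-0.015,0,0,0,0,0,0,-0.015,0]

```text
t: 16.8
ee_pos: [0.4766, -0.0033, 0.0459]
tcp_rot: [[0.266, 0.964, 0.01], [0.964, -0.266, -0.009], [-0.006, 0.012, -1.0]]
wrist_force: [-3.8, 1.1, 7.6]
width: 0.003
```

Call:
carry_out:
  motion: [0,0,0,0,0,-0.02,0,0,0,0,0,0,-0.02,0]

```text
t: 17.05
ee_pos: [0.4767, -0.0033, 0.0457]
tcp_rot: [[0.266, 0.964, 0.01], [0.964, -0.266, -0.01], [-0.007, 0.012, -1.0]]
wrist_force: [-5.3, -0.1, 12.5]
width: 0.004
```

```bash
python3 st.py; python3 circ.py w10|head -4
```

```text
t 17.05 [ 0.4767 -0.0033  0.0457] reader xy mm -72.8 -0.6 F [-5.3 -0.1 12.5] w 0.004 q [ -8.  -3. -21.  71.  -0.  97.] zaxis [ 0.01 -0.01 -1.  ]
white_disc_mid [(0.71, [248.0, 594.0], [0.5844, -0.006, 0.049]), (0.2, [228.0, 457.0], [0.5349, 0.0163, 0.049])]
black_disc_mid [(0.78, [73.0, 416.0], [0.5305, 0.0733, 0.049])]
well [(0.72, [263.0, 498.0], [0.5497, -0.0043, 0.045])]
key_top [(0.2, [250.0, 590.0], [0.5825, -0.0059, 0.05])]
```

View pics/w10.png

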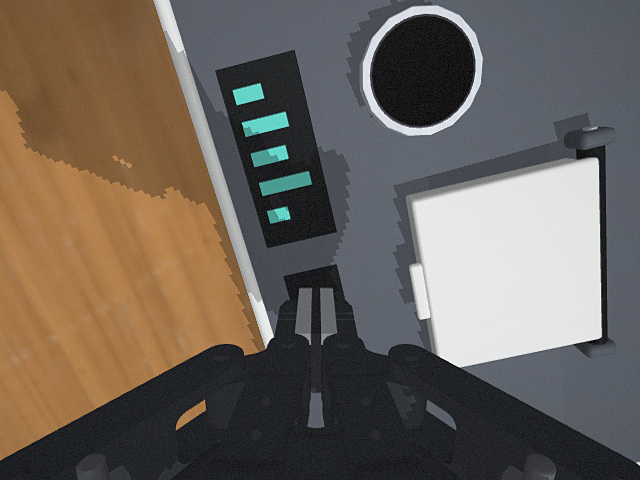

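Call:
carry_out:
  motion: [0,0,0,0,0,-0.02,0,0,0,0,0,0,-0.02,0]

```text
t: 17.6
ee_pos: [0.4767, -0.0033, 0.0457]
tcp_rot: [[0.266, 0.964, 0.011], [0.964, -0.265, -0.01], [-0.007, 0.013, -1.0]]
wrist_force: [-6.7, 0.8, 12.0]
width: -0.004
```

Call:
carry_out:
  motion: [0,0,0,0,0,0.1,0,0,0,0,0,0,0.5,0,0,0,0,-0.3,0,0.9,0,0,0,0,-0.8,0,1,0,0,0,0,-0.8,0,1,0]

```text
t: 18.23
ee_pos: [0.3956, -0.0032, 0.1468]
tcp_rot: [[0.266, 0.964, 0.013], [0.964, -0.266, -0.01], [-0.006, 0.016, -1.0]]
wrist_force: [0.3, 0.1, 0.1]
width: -0.001
```

```bash
python3 lid.py l8; python3 circ.py w11; python3 st.py
```

```text
wrist lid 0.64 [188. 507.] theta -0.019 err px 0.5
scene lid 0.79 [303. 335.] theta -0.2 err px 4.1
side lid 0.62 [210. 322.] theta -0.088 err px 1.0
white_disc_mid [(0.8, [422.0, 431.0], [0.4418, -0.1703, 0.049])]
black_disc_mid [(0.79, [53.0, 509.0], [0.5308, 0.0722, 0.049])]
well [(0.84, [176.0, 550.0], [0.5493, -0.0052, 0.045])]
key_top [(0.73, [205.0, 435.0], [0.4744, -0.0027, 0.05])]
lid_hinge [(0.95, [162.0, 609.0], [0.5826, -0.0047, 0.05])]
t xy 0.5352 0.0712 r 18.8
u xy 0.5278 0.0722 r 19.4
18.825 [ 0.39683748 -0.00328877  0.14542526]
t 18.825 [ 0.3968 -0.0033  0.1454] reader xy mm -152.6 -3.7 F [0.6 0.5 0.2] w 0.004 q [-10. -18. -22.  85.  -0.  96.] zaxis [ 0.01 -0.01 -1.  ]
```

View pics/w11.png

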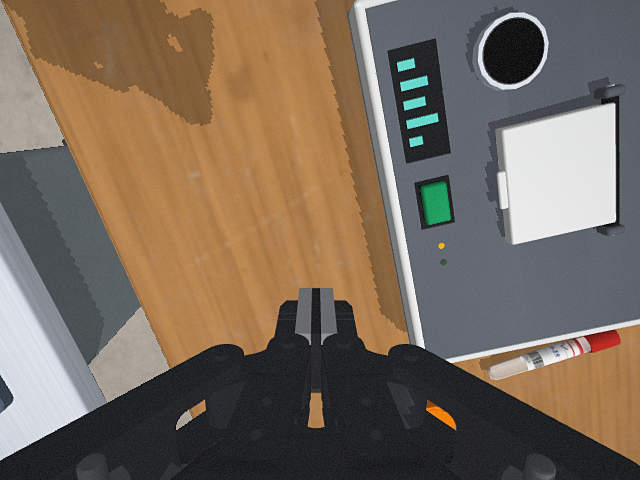

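View pics/l8_scene.png

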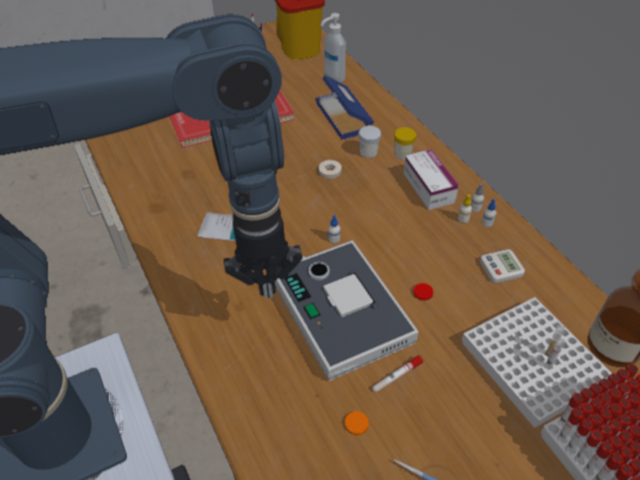

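```bash
python3 -c "
from rig import robot
print(robot.hand_in())"
```

```text
the job is handed in; nothing more can be done
None
```

The reader calibration is done in the order asked, and I handed it in at about 19 s of the 58 s allowed. The hand-in gives no verdict, so the checks below are my own.

- **White disc:** I pushed it across the top with two slightly open fingertips until it dropped into the well. The wrist picture showed it centred inside the rim. Its fitted centre was (0.550, -0.006), against (0.5496, -0.0056) for the well.
- **Lid:** I pushed it forward from behind its free edge and then down. It stopped hard with the fingertip at 54.9 mm, where 55 mm was expected, under about 9 N. The pictures show it flat.
- **Lid angle:** the final wrist view put the lid at about -0.02 rad. The scene and side views read -0.2 and -0.09 rad with a few pixels of error, which I take as noise because the lid cannot go below 0.
- **Key:** I pressed it once, after the lid was shut. It met a hard stop at 45.7 to 45.9 mm, where 46 mm was expected, under about 12 N. I then lifted off, and it looks out again in the last picture.
- **Bystanders:** the black disc stayed at about (0.531, 0.073). The tube, dropper, pouch and orange and red look-alikes look unmoved in the last scene picture. The cassette is behind the arm in that picture, and in the last picture that shows it, just before the key press, it looked unmoved.
- **At hand-in:** the arm was clear of the reader and reading about 0 N.

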